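# Earth clip onto the spinner's tab

### The arm

A 7-joint arm with a two-finger parallel gripper is mounted at the origin on the work surface. World frame = base frame: x ahead of the robot, y to its left, z up, the work surface at z = 0. Lengths are in m, angles in rad, forces in N, time in s.
With the tool pointing down it reaches from about 0.425 to 1.025 m from the base axis. Payload 9.4 kg.
Tool frame: the origin (TCP) lies on the centre line of the jaws, within the pads' length; the fingertips stand robot.tip_reach ahead of it and the grasp point (between the pads) lies 5 mm behind it (robot.tip_reach is the distance from the TCP to the fingertips, in m); z points along the fingers, y is the line along which they close (so a half turn about z gives the same grasp; the last joint's range is limited). The gripper opens to 93 mm and grips with 3 to 60 N. Pads are 15 mm wide; open, the fingers measure 128 mm over their backs; the gripper's body (75 mm by 188 mm) begins 65 mm behind the grasp point.
Start: joints at [1.255, 0.599, -0.003, 1.599, 0.002, 0.943, -0.08], TCP at [0.171, -0.704, 0.233] pointing down, gripper open.
Joint ranges: [-2.57, 2.57], [-0.35, 1.97], [-1.29, 1.29], [0.11, 2.56], [-1.05, 4.19], [0.11, 1.86], [-2.63, 2.63]. Speed limits (rad/s): [2.22, 2.22, 3.01, 3.01, 3.14, 3.14, 3.14].

### API

Orientations are given as [roll, pitch, yaw] about the fixed x, y, z axes, in that order (R = Rz(yaw) Ry(pitch) Rx(roll)).
In Python, from bench import state, viewer, hand_in, robot gives the robot as it stands.
- The arm moves only by the shell command python3 -m handwheel 'ROWS'. ROWS is JSON, a list of rows, each an object with "travel": the shift along the world's x, y, z in mm, a list of three; "rot": the turn, a rotation vector about the world's x, y, z in rad, a list of three; "jaw": the opening, from 0 (shut) to 1 (fully open). A call has 1 to 20 rows; each row shifts and turns the commanded pose from where the row before left it; what a row does not reach is not made up. A row lasts 1/8 s, in which the tool goes at most 62.5 mm and 10.7 degrees, less where a joint would pass 70% of its speed; a pose out of reach is approached as far as the arm can. A call with a gripper value outside its range is refused whole. The fingers move at their own pace and stop on an object; the grip force is fixed at half the most. Time passes only in rows, so rows that do not move let the fingers close. It gives the time, the measured TCP pose, the force, the opening and the grip force at its end, in the units of the state.
- state(): the state, without advancing time (a new reading comes with each control period).
- viewer.camera(name): name is "scene" or "top" or "wrist"; returns a dict with "frame" (420x560x3 uint8, red, green, blue), "vertical_fov" (degrees; the focal length in pixels is half the picture's height over the tangent of half this angle, whatever the lens; pixels are square), "cx", "cy" (the principal point, pixels), "R" (3x3) and "t" (3): a world point X has camera coordinates R X + t; the wrist camera has in their place "tool_from_camera" (4x4, takes a point from camera to tool coordinates, whose origin is the TCP and whose axes are the flange's). Camera axes: x right, y down, z forward; pixel columns grow to the right and rows downward; lengths in m; the calibration is good to about 2 mm. A picture is of the moment at which its call begins: read the wrist's pose just before it. There is no depth.
- hand_in(): hands the job in; it is judged then, once.
The state is a dict: "time_s": time; "qpos": joint angles; "joint_velocities": joint speeds; "effort": joint torques, N m; "tcp_pos": TCP position; "tcp_rot": TCP orientation; "force": force on the tool from outside, world axes, zero at the start; "moment": the same for the moment, N m; "width": opening from 0.0 (shut) to 1.0 (fully open); "gripper_force": force on a finger pad.
Only numpy, scipy, OpenCV 4.12 (cv2) and the standard library are available. Lean on these libraries where they do the work, as an engineer would, in place of code of your own. Each camera call takes 0.05 s, during which the arm holds its last target. There are 200 camera calls.

### The job

Take the large sprung earth clip off the parking strip and clip it upright onto the upright steel earth tab of the wafer spinner, roughly in the middle of the tab's top edge, with the jaws closed well down over the edge. Leave the small clip where it is on the strip.

Things in the scene. Friction and masses are not known exactly. Their poses are not given: they have to be found in the camera images.
- earth_clip: LARGE of two steel peg-type spring clips, jaws down on the 4 mm blade of a low white parking strip (18 mm of blade in jaws). 28 mm wide, 86 tall: copper jaws, pin 36 above the tips, V of two paddles above. Origin: midway between the jaw tips' undersides; z up, x square to blade (squeeze along x), y along blade. Pinch paddles 70 above origin: 45 mm over their backs. 90 g. Body = half on -x side
- earth_clip_jaw (a joint): large clip's jaw angle (rad): 0 closed on a 4 mm plate, -0.05 closed on nothing, 0.6 fully squeezed: a hard stop, paddles then parallel, 24 mm over their backs, jaw tips 24 mm apart. The spring takes 5 N at the paddles to start, 9.5 N to open fully; grip with 15 to 25 N. Both halves swing alike about the pin. At most 30 mm of an edge fits in the jaws
- tab_edge (a point): middle of the top edge of the earth tab: bare steel plate 50 mm wide, 4 mm thick, standing 62 mm above the black spinner flange (edge 74 mm above the bench), a brass bolt head on its foot. x square to the plate, y along the edge, z up. Not the white plastic splash fin (80 wide, 8 thick, 45 tall) 110 mm beside it on the flange; which of them is left or right varies
- small_clip: SMALL spring clip on the same strip, 13 mm wide, 53 mm tall, 100 to 140 mm to one side or other of the large one: leave it alone. Origin: midway between its jaw tips' undersides; z up. The strip's blade is 220 mm long, its top edge 62 mm above the bench
Mind the look-alikes: they are no part of the job. Leave any purple look-alike of the earth_clip alone.

How it is judged:
At the end, for the whole second after the job is handed in: The large clip grips the steel earth tab at rest: the plate between its closed jaws, the jaw tips 6 to 36 mm below the tab's top edge, within 18 mm of the middle along the edge, upright within 15 degrees; the small clip within 15 mm of where it was (z of earth_clip in the frame of tab_edge between -0.036 and -0.006 m and y of earth_clip in the frame of tab_edge between -0.018 and 0.018 m and x of earth_clip in the frame of tab_edge between -0.006 and 0.006 m and angle between earth_clip's own z axis and vertical below 0.26 rad and value of joint earth_clip_jaw between -0.035 and 0.08 rad and linear speed of earth_clip below 0.02 m/s and distance of small_clip from where it was at the start of the episode below 0.015 m); the robot touches nothing.
It fails at once if the small clip is knocked or taken off its place (moved over 30 mm) (distance of small_clip from where it was at the start of the episode above 0.03 m).
It also fails if it takes over 51 s, if anything falls off the work surface, if the arm or the gripper's body presses on something with over 40 N, if the wrist force passes 120 N, or if a joint passes its speed limit or range.

## Working session

There is one attempt and no reset: what is moved stays moved. The work goes in short steps, Python scripts to look and compute and a shell command to move; the robot and the scene stay as the last step left them, time stands still between calls to the robot, and variables do not carry over. Pictures are saved under pics/ and viewed, at most 10 in all, crops included, and the job is handed in when it is done.

```bash
mkdir -p pics
cat > h.py <<'E'
import numpy as np, cv2, json
from bench import state, viewer, hand_in, robot
from scipy.spatial.transform import Rotation as Ro
def snap(n,f):
    s=state(); c=viewer.camera(n); cv2.imwrite('pics/'+f+'.png',c['frame'][:,:,::-1])
    fl=210/np.tan(np.radians(c['vertical_fov'])/2)
    if 'R' in c: R=np.array(c['R']);t=np.array(c['t'])
    else:
        T=np.eye(4);T[:3,:3]=Ro.from_euler('xyz',s['tcp_rot']).as_matrix();T[:3,3]=s['tcp_pos']
        M=np.linalg.inv(T@np.array(c['tool_from_camera']));R=M[:3,:3];t=M[:3,3]
    np.savez('pics/'+f+'.npz',R=R,t=t,f=fl,cx=c['cx'],cy=c['cy']); return c['frame']
def ray(f,u,v,z):
    d=np.load('pics/'+f+'.npz');o=-d['R'].T@d['t'];r=d['R'].T@np.array([(u-d['cx'])/d['f'],(v-d['cy'])/d['f'],1])
    return o+r*(z-o[2])/r[2]
def proj(f,X):
    d=np.load('pics/'+f+'.npz');p=d['R']@np.array(X)+d['t'];return d['f']*p[:2]/p[2]+[float(d['cx']),float(d['cy'])]
def tri(obs):
    A=[];b=[]
    for f,u,v in obs:
        d=np.load('pics/'+f+'.npz');o=-d['R'].T@d['t'];r=d['R'].T@np.array([(u-d['cx'])/d['f'],(v-d['cy'])/d['f'],1]);r/=np.linalg.norm(r)
        P=np.eye(3)-np.outer(r,r);A.append(P);b.append(P@o)
    return np.linalg.lstsq(np.vstack(A),np.hstack(b),rcond=None)[0]
E
python3 - <<'E'
from h import *
a=snap('scene','s0');b=snap('top','t0');w=snap('wrist','w0')
cv2.imwrite('pics/st.png',cv2.resize(np.vstack([a,b])[:,:,::-1],(560,840))[:,:])
s=state();print({k:s[k] for k in('time_s','tcp_pos','tcp_rot','width','force')},robot)
for f in('s0','t0'):
    d=np.load('pics/'+f+'.npz');print(-d['R'].T@d['t'],d['f'])
print(getattr(robot,'tip_reach',None))
E
```

```text
{'time_s': 0.15, 'tcp_pos': array([ 0.1714038 , -0.70410998,  0.23199651]), 'tcp_rot': array([-3.14046726e+00,  8.54512374e-05,  2.38775756e-01]), 'width': 1.0003862702148747, 'force': array([-0.34571595,  0.49978572, -0.12864594])} <Robot object at 0x7f3f9378c050>
[1.08232811 0.03064155 0.52456603] 386.0841549321128
[0.35024939 0.01830519 1.02210998] 509.1630282117084
0.014
```

View pics/s0.png

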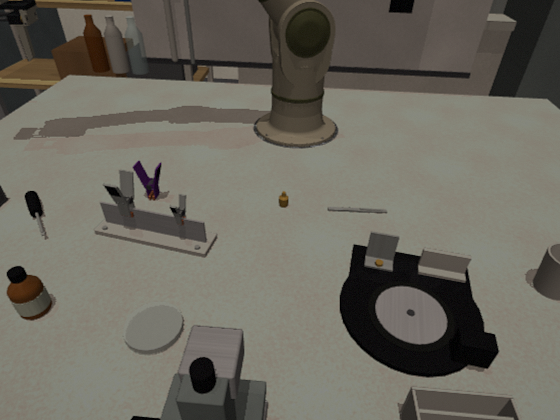

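View pics/t0.png

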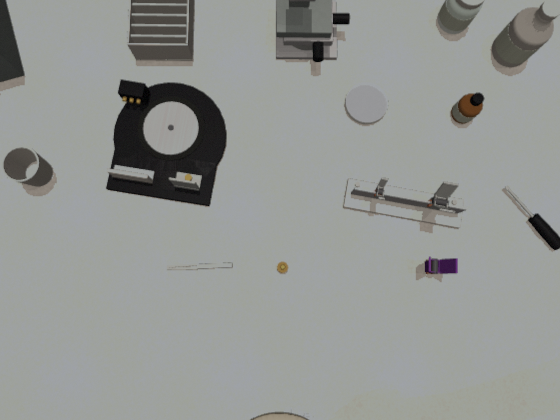

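Scene: the strip is at about (155,225) with the tall steel clip at (123,195) and the short one at (180,208). The purple look-alike stands at (150,180). The steel tab with the brass bolt is at (382,250) and the white fin at (443,263).
Candidates: large steel clip at scene (123,195), top (443,193), which is my choice; small clip at scene (180,208), top (381,188); purple clip at scene (150,180), top (442,266). Next is a close crop to check.

Run:
```python
from h import *
s=cv2.imread('pics/s0.png');t=cv2.imread('pics/t0.png')
def c(i,x,y,w=100,h=75): return cv2.resize(i[y:y+h,x:x+w],(400,300),interpolation=cv2.INTER_CUBIC)
o=np.vstack([np.hstack([c(s,95,160),c(s,340,220)]),np.hstack([c(t,375,150),c(t,135,140)])])
cv2.imwrite('pics/crop1.png',o)
```

```text
(no output)
```

View pics/crop1.png

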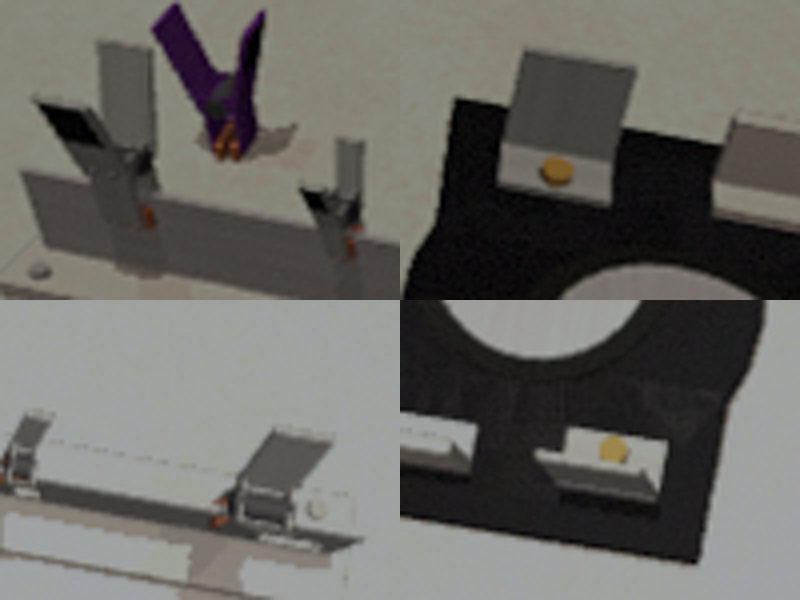

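The crop confirms the choice: the large steel clip on the strip is the one at scene (120,197), next to the small one at (180,208), and the purple clip stands behind, off the strip. The tab's top edge runs from scene (371,232.5) to (399,237).

Run:
```python
from h import *
np.set_printoptions(precision=4,suppress=True)
S=lambda x,y:(95+x/4-.4,160+y/4-.4)
T=lambda x,y:(375+x/4-.4,150+(y-300)/4-.4)
print('scene clip far pad',[ray('s0',*S(*p),.13) for p in((97,40),(155,48))])
print('scene clip near pad',[ray('s0',*S(*p),.13) for p in((35,97),(90,110))])
print('top +x',[ray('t0',*T(*p),.13) for p in((275,428),(335,432))])
print('top -x',[ray('t0',*T(*p),.13) for p in((265,537),(320,550))])
print('blade top s',[ray('s0',*S(*p),.062) for p in((25,170),(395,240))])
print('blade top t',[ray('t0',*T(*p),.062) for p in((0,480),(360,542))])
print('tab s',[ray('s0',340+(x-400)/4-.4,220+y/4-.4,.074) for x,y in((525,50),(635,68))])
for n,z in(('a',.074),('b',.012)):print('tab t',n,[ray('t0',135+(x-400)/4-.4,140+(y-300)/4-.4,z) for x,y in((535,452),(665,440),(550,475),(660,500))])
```

```text
scene clip far pad [array([ 0.4891, -0.3158,  0.13  ]), array([ 0.4927, -0.2864,  0.13  ])]
scene clip near pad [array([ 0.538 , -0.3236,  0.13  ]), array([ 0.545 , -0.2953,  0.13  ])]
top +x [array([ 0.5416, -0.2964,  0.13  ]), array([ 0.5398, -0.3237,  0.13  ])]
top -x [array([ 0.4918, -0.2893,  0.13  ]), array([ 0.4859, -0.3139,  0.13  ])]
blade top s [array([ 0.5057, -0.3616,  0.062 ]), array([ 0.5391, -0.168 ,  0.062 ])]
blade top t [array([ 0.5302, -0.1852,  0.062 ]), array([ 0.5002, -0.359 ,  0.062 ])]
tab s [array([0.5534, 0.1578, 0.074 ]), array([0.5604, 0.205 , 0.074 ])]
tab t a [array([0.5599, 0.2087, 0.074 ]), array([0.5659, 0.1476, 0.074 ]), array([0.5488, 0.2013, 0.074 ]), array([0.5369, 0.1493, 0.074 ])]
tab t b [array([0.5736, 0.2211, 0.012 ]), array([0.58  , 0.1561, 0.012 ]), array([0.5618, 0.2133, 0.012 ]), array([0.5491, 0.1579, 0.012 ])]
```

The measurements from both cameras agree. The clip is at about (0.5155,-0.305) with the blade at yaw about -0.17. I'll move above it with the tool at yaw 1.40 and look with the wrist camera.

```bash
python3 -m handwheel '[{"travel":[21.5,24.9,0],"rot":[0,0,0.0725],"jaw":1},{"travel":[21.5,24.9,0],"rot":[0,0,0.0725],"jaw":1},{"travel":[21.5,24.9,0],"rot":[0,0,0.0725],"jaw":1},{"travel":[21.5,24.9,0],"rot":[0,0,0.0725],"jaw":1},{"travel":[21.5,24.9,0],"rot":[0,0,0.0725],"jaw":1},{"travel":[21.5,24.9,0],"rot":[0,0,0.0725],"jaw":1},{"travel":[21.5,24.9,0],"rot":[0,0,0.0725],"jaw":1},{"travel":[21.5,24.9,0],"rot":[0,0,0.0725],"jaw":1},{"travel":[21.5,24.9,0],"rot":[0,0,0.0725],"jaw":1},{"travel":[21.5,24.9,0],"rot":[0,0,0.0725],"jaw":1},{"travel":[21.5,24.9,0],"rot":[0,0,0.0725],"jaw":1},{"travel":[21.5,24.9,0],"rot":[0,0,0.0725],"jaw":1},{"travel":[21.5,24.9,0],"rot":[0,0,0.0725],"jaw":1},{"travel":[21.5,24.9,0],"rot":[0,0,0.0725],"jaw":1},{"travel":[21.5,24.9,0],"rot":[0,0,0.0725],"jaw":1},{"travel":[21.5,24.9,0],"rot":[0,0,0.0725],"jaw":1},{"travel":[0,0,0],"rot":[0,0,0],"jaw":1},{"travel":[0,0,0],"rot":[0,0,0],"jaw":1}]'
python3 - <<'E'
from h import *
w=snap('wrist','w1');print(state()['tcp_pos'],state()['tcp_rot'],state()['qpos'])
for X in((.5155,-.305,.13),(.5405,-.309,.13),(.4905,-.302,.13),(.5155,-.305,.062)):print(X,proj('w1',X))
E
```

```text
time_s: 2.4
tcp_pos: [0.5153, -0.3059, 0.2325]
tcp_rot: [-3.141, 0.0, 1.399]
force: [0.4, -0.1, 0.3]
width: 1.001
gripper_force: 0.0
[ 0.51495674 -0.30644731  0.23250588] [-3.14104335e+00  5.68038163e-04  1.39818774e+00] [ 0.68911485  0.4690706  -0.35426981  1.88005473  0.21508304  0.82987703
  0.05135924]
(0.5155, -0.305, 0.13) [276.12382552 211.4282701 ]
(0.5405, -0.309, 0.13) [304.93850801 211.07223283]
(0.4905, -0.302, 0.13) [247.54842141 212.86626168]
(0.5155, -0.305, 0.062) [276.32436674 195.56002297]
```

View pics/w1.png

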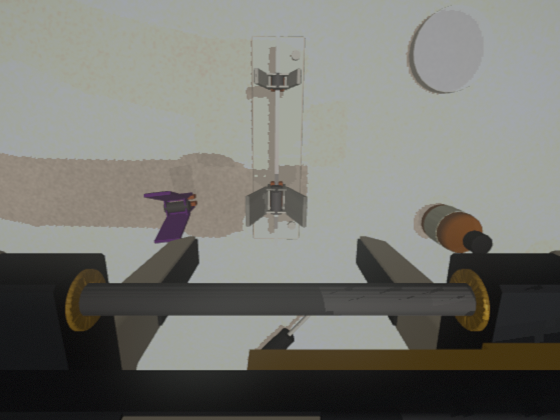

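The wrist view shows the strip vertical in the picture (yaw is right), the large clip's paddles at columns 247 to 307 around row 208, and the small clip at (278,79). A zoom will settle the offset along the blade.

Run:
```python
import cv2
i=cv2.imread('pics/w1.png')[165:245,225:331];cv2.imwrite('pics/w1c.png',cv2.resize(i,None,fx=7,fy=7,interpolation=cv2.INTER_CUBIC))
```

```text
(no output)
```

View pics/w1c.png

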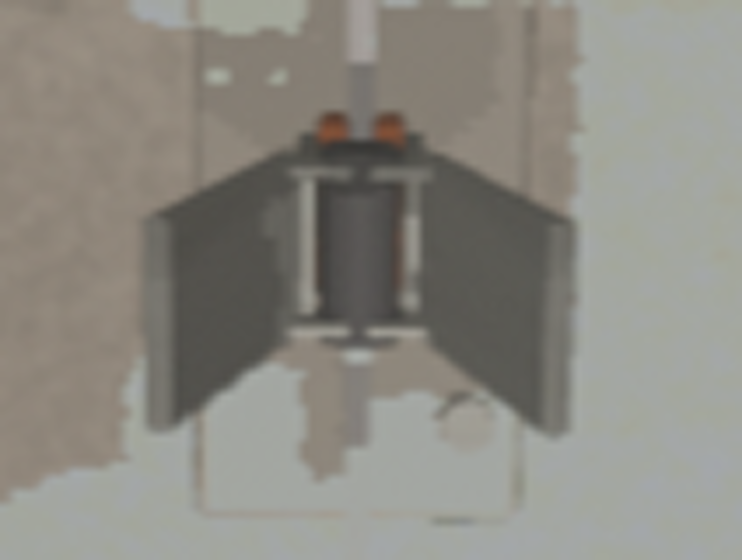

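The crop puts the paddle centre at (276.3,211.4), within 1 mm of the prediction. I'll descend 123.5 mm and squeeze.

```bash
python3 -m handwheel '[{"travel":[0.5,1,-20],"rot":[0,0,0],"jaw":1},{"travel":[0,0,-20],"rot":[0,0,0],"jaw":1},{"travel":[0,0,-20],"rot":[0,0,0],"jaw":1},{"travel":[0,0,-20],"rot":[0,0,0],"jaw":1},{"travel":[0,0,-15],"rot":[0,0,0],"jaw":1},{"travel":[0,0,-15],"rot":[0,0,0],"jaw":1},{"travel":[0,0,-13.5],"rot":[0,0,0],"jaw":1},{"travel":[0,0,0],"rot":[0,0,0],"jaw":1},{"travel":[0,0,0],"rot":[0,0,0],"jaw":0.6}]'
python3 -m handwheel '[{"travel":[0,0,0],"rot":[0,0,0],"jaw":0.4},{"travel":[0,0,0],"rot":[0,0,0],"jaw":0.4},{"travel":[0,0,0],"rot":[0,0,0],"jaw":0.3},{"travel":[0,0,0],"rot":[0,0,0],"jaw":0.22},{"travel":[0,0,0],"rot":[0,0,0],"jaw":0.22},{"travel":[0,0,0],"rot":[0,0,0],"jaw":0.22},{"travel":[0,0,0],"rot":[0,0,0],"jaw":0.22},{"travel":[0,0,0],"rot":[0,0,0],"jaw":0.22}]'
```

```text
time_s: 3.58
tcp_pos: [0.5163, -0.3051, 0.1094]
tcp_rot: [3.141, 0.0, 1.399]
force: [0.6, 0.2, -0.5]
width: 0.935
gripper_force: 0.0
time_s: 4.58
tcp_pos: [0.516, -0.305, 0.1091]
tcp_rot: [-3.142, 0.0, 1.399]
force: [0.3, -0.6, -1.2]
width: 0.242
gripper_force: 30.0
```

```bash
python3 -m handwheel '[{"travel":[0,0,5],"rot":[0,0,0],"jaw":0.22},{"travel":[0,0,10],"rot":[0,0,0],"jaw":0.22},{"travel":[0,0,15],"rot":[0,0,0],"jaw":0.22},{"travel":[0,0,20],"rot":[0,0,0],"jaw":0.22},{"travel":[0,0,20],"rot":[0,0,0],"jaw":0.22},{"travel":[0,0,20],"rot":[0,0,0],"jaw":0.22},{"travel":[0,0,15],"rot":[0,0,0],"jaw":0.22},{"travel":[0,0,10],"rot":[0,0,0],"jaw":0.22},{"travel":[0,0,0],"rot":[0,0,0],"jaw":0.22}]'
python3 -m handwheel '[{"travel":[1,10,0],"rot":[0,0,0],"jaw":0.22},{"travel":[2,20,0],"rot":[0,0,0],"jaw":0.22},{"travel":[2,25,0],"rot":[0,0,0],"jaw":0.22},{"travel":[2,25,0],"rot":[0,0,0],"jaw":0.22},{"travel":[2,25,0],"rot":[0,0,0],"jaw":0.22},{"travel":[2,25,0],"rot":[0,0,0],"jaw":0.22},{"travel":[2,25,0],"rot":[0,0,0],"jaw":0.22},{"travel":[2,25,0],"rot":[0,0,0],"jaw":0.22},{"travel":[2,25,0],"rot":[0,0,0.005],"jaw":0.22},{"travel":[2,25,0],"rot":[0,0,0.005],"jaw":0.22},{"travel":[2,25,0],"rot":[0,0,0.005],"jaw":0.22},{"travel":[2,25,0],"rot":[0,0,0.005],"jaw":0.22},{"travel":[2,25,0],"rot":[0,0,0.005],"jaw":0.22},{"travel":[2,25,0],"rot":[0,0,0],"jaw":0.22},{"travel":[2,25,0],"rot":[0,0,0],"jaw":0.22},{"travel":[2,25,0],"rot":[0,0,0],"jaw":0.22},{"travel":[2,20,0],"rot":[0,0,0],"jaw":0.22},{"travel":[1,10,0],"rot":[0,0,0],"jaw":0.22},{"travel":[0,0,0],"rot":[0,0,0],"jaw":0.22},{"travel":[0,0,0],"rot":[0,0,0],"jaw":0.22}]'
python3 - <<'E'
from h import *
snap('wrist','w2');snap('scene','s2');snap('top','t2')
s=state();print(s['tcp_pos'],s['tcp_rot'])
d=s['tcp_pos']
for n,X in(('tabA',(.5534,.1578,.074)),('tabB',(.5604,.205,.074)),('tcp',d)):print(n,[proj(f,X).round(1) for f in('w2','s2','t2')])
i=cv2.imread('pics/w2.png');j=cv2.imread('pics/s2.png')
u,v=map(int,proj('s2',d-[0,0,.03]))
a=cv2.resize(i[60:360,80:480],(400,300))
b=cv2.resize(j[max(v-50,0):max(v-50,0)+105,u-70:u+70],(400,300),interpolation=cv2.INTER_CUBIC)
p,q=map(int,proj('w2',(.557,.1815,.074)));print(p,q,u,v)
q0=max(q-45,0);c=cv2.resize(i[q0:q0+75,p-50:p+50],(400,300),interpolation=cv2.INTER_CUBIC)
e=cv2.resize(j[220:295,340:440],(400,300),interpolation=cv2.INTER_CUBIC)
print(q0,p-50)
cv2.imwrite('pics/m2.png',np.vstack([np.hstack([a,b]),np.hstack([c,e])]))
E
```

```text
time_s: 5.7
tcp_pos: [0.5162, -0.3052, 0.2248]
tcp_rot: [3.141, 0.0, 1.399]
force: [-0.4, 0.0, -1.4]
width: 0.242
gripper_force: 30.0
time_s: 8.2
tcp_pos: [0.5499, 0.104, 0.224]
tcp_rot: [-3.141, 0.001, 1.423]
force: [-0.3, -0.4, -1.0]
width: 0.245
gripper_force: 30.0
[0.55001702 0.10404016 0.22408833] [-3.14156274e+00  3.94881943e-04  1.42250421e+00]
tabA [array([271.6, 147.4]), array([370.9, 232.1]), array([195.3, 181. ])]
tabB [array([271.4,  96.2]), array([398.4, 236.6]), array([170.3, 177.4])]
tcp [array([275.7, 260.8]), array([351.7, 155.5]), array([215.6, 163.5])]
271 122 349 171
77 221
```

View pics/m2.png

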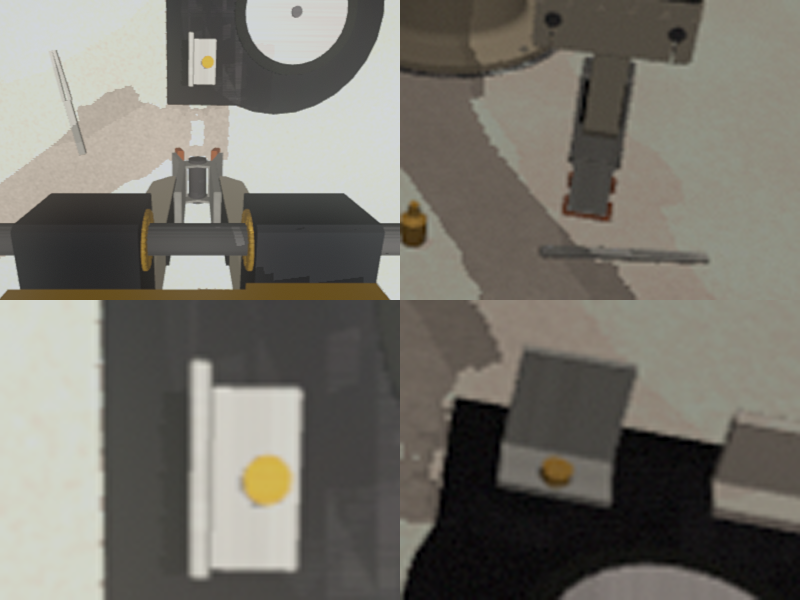

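The wrist crop shows the tab's top edge upright at column 271, rows 92 to 146.5, which is 2 mm further along +y than predicted. The clip hangs open and aligned in the gripper. Moving above the tab and part way down.

```bash
python3 -m handwheel '[{"travel":[1,9,0],"rot":[0,0,0],"jaw":0.22},{"travel":[1,15,0],"rot":[0,0,0],"jaw":0.22},{"travel":[1,15,0],"rot":[0,0,0],"jaw":0.22},{"travel":[1,15,0],"rot":[0,0,0],"jaw":0.22},{"travel":[1,15,0],"rot":[0,0,0],"jaw":0.22},{"travel":[2,10,0],"rot":[0,0,0],"jaw":0.22},{"travel":[0,0,-10],"rot":[0,0,0],"jaw":0.22},{"travel":[0,0,-15],"rot":[0,0,0],"jaw":0.22},{"travel":[0,0,-15],"rot":[0,0,0],"jaw":0.22},{"travel":[0,0,-15],"rot":[0,0,0],"jaw":0.22},{"travel":[0,0,-10],"rot":[0,0,0],"jaw":0.22},{"travel":[0,0,-10],"rot":[0,0,0],"jaw":0.22},{"travel":[0,0,0],"rot":[0,0,0],"jaw":0.22},{"travel":[0,0,0],"rot":[0,0,0],"jaw":0.22}]'
python3 - <<'E'
from h import *
snap('wrist','w3');snap('scene','s3');snap('top','t3')
s=state();print(s['tcp_pos'],s['tcp_rot'])
i=cv2.imread('pics/w3.png');j=cv2.imread('pics/s3.png')
print([proj('s3',X).round() for X in((.557,.183,.074),s['tcp_pos'],s['tcp_pos']-[0,0,.065])])
cv2.imwrite('pics/m3.png',np.hstack([cv2.resize(i[60:360,80:480],(400,300)),cv2.resize(j[165:270,315:455],(400,300),interpolation=cv2.INTER_CUBIC)]))
E
```

```text
time_s: 10.1
tcp_pos: [0.5572, 0.1841, 0.1494]
tcp_rot: [3.141, -0.0, 1.424]
force: [0.3, 0.6, -1.2]
width: 0.244
gripper_force: 30.0
[0.5572037  0.18405673 0.14959816] [ 3.14085721e+00 -3.23139292e-04  1.42375571e+00]
[array([385., 234.]), array([395., 200.]), array([387., 230.])]
```

View pics/m3.png

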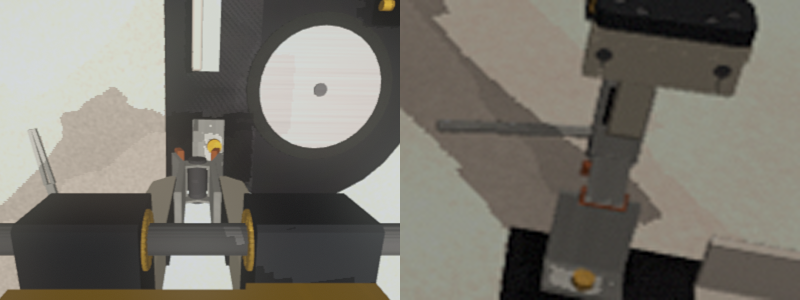

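The jaws straddle the tab (edge at wrist column ~197, jaws at 180 and 215), centred. Lowering to about 22 mm of overlap.

```bash
python3 -m handwheel '[{"travel":[0,-1,-6],"rot":[0,0,0],"jaw":0.22},{"travel":[0,0,-6],"rot":[0,0,0],"jaw":0.22},{"travel":[0,0,-6],"rot":[0,0,0],"jaw":0.22},{"travel":[0,0,0],"rot":[0,0,0],"jaw":0.22}]'
python3 -m handwheel '[{"travel":[0,0,-5],"rot":[0,0,0],"jaw":0.22},{"travel":[0,0,-5],"rot":[0,0,0],"jaw":0.22},{"travel":[0,0,-4],"rot":[0,0,0],"jaw":0.22},{"travel":[0,0,0],"rot":[0,0,0],"jaw":0.22},{"travel":[0,0,0],"rot":[0,0,0],"jaw":0.22}]'
python3 - <<'E'
from h import *
snap('scene','s4');s=state();print(s['tcp_pos'])
j=cv2.imread('pics/s4.png')
cv2.imwrite('pics/m4.png',cv2.resize(j[175:280,315:455],(560,420),interpolation=cv2.INTER_CUBIC))
print([proj('s4',X).round() for X in((.559,.183,.074),(.565,.183,.052))])
E
```

```text
time_s: 10.75
tcp_pos: [0.5566, 0.1829, 0.1304]
tcp_rot: [-3.141, 0.001, 1.424]
force: [0.2, 0.2, -0.4]
width: 0.241
gripper_force: 30.0
time_s: 11.38
tcp_pos: [0.557, 0.183, 0.1172]
tcp_rot: [3.142, 0.0, 1.424]
force: [-0.4, -0.1, -0.6]
width: 0.246
gripper_force: 30.0
[0.55703127 0.18299773 0.11723015]
[array([386., 235.]), array([384., 247.])]
```

View pics/m4.png

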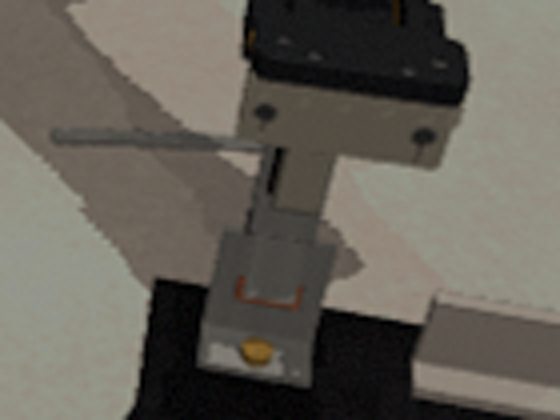

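The front jaw tip (270,303) is down in front of the plate, the rear jaw is hidden behind it, and the clip is centred on the tab. There's no contact force. Releasing gently and then rising.

```bash
python3 -m handwheel '[{"travel":[0,0,0],"rot":[0,0,0],"jaw":0.3},{"travel":[0,0,0],"rot":[0,0,0],"jaw":0.35},{"travel":[0,0,0],"rot":[0,0,0],"jaw":0.4},{"travel":[0,0,0],"rot":[0,0,0],"jaw":0.45},{"travel":[0,0,0],"rot":[0,0,0],"jaw":0.5},{"travel":[0,0,0],"rot":[0,0,0],"jaw":0.6},{"travel":[0,0,0],"rot":[0,0,0],"jaw":1},{"travel":[0,0,0],"rot":[0,0,0],"jaw":1},{"travel":[0,0,0],"rot":[0,0,0],"jaw":1},{"travel":[0,0,0],"rot":[0,0,0],"jaw":1},{"travel":[0,0,0],"rot":[0,0,0],"jaw":1}]'
python3 -m handwheel '[{"travel":[0,0,10],"rot":[0,0,0],"jaw":1},{"travel":[0,0,20],"rot":[0,0,0],"jaw":1},{"travel":[0,0,20],"rot":[0,0,0],"jaw":1},{"travel":[0,0,25],"rot":[0,0,0],"jaw":1},{"travel":[0,0,25],"rot":[0,0,0],"jaw":1},{"travel":[0,0,20],"rot":[0,0,0],"jaw":1},{"travel":[0,0,0],"rot":[0,0,0],"jaw":1},{"travel":[0,0,0],"rot":[0,0,0],"jaw":1}]'
python3 - <<'E'
from h import *
j=snap('scene','s5')[:,:,::-1];i=snap('wrist','w5')[:,:,::-1]
R=lambda a:cv2.resize(a,(400,300),interpolation=cv2.INTER_CUBIC)
cv2.imwrite('pics/m5.png',np.vstack([np.hstack([R(j[190:295,325:465]),R(j[150:255,85:225])]),np.hstack([R(i[60:360,80:480]),R(i[150:255,205:345])])]))
E
```

```text
time_s: 12.8
tcp_pos: [0.557, 0.183, 0.1171]
tcp_rot: [3.142, 0.0, 1.424]
force: [0.6, 0.6, 0.3]
width: 0.996
gripper_force: 0.0
time_s: 13.8
tcp_pos: [0.5567, 0.1827, 0.2367]
tcp_rot: [-3.141, 0.0, 1.424]
force: [0.4, -0.3, -0.0]
width: 0.999
gripper_force: 0.0
```

View pics/m5.png

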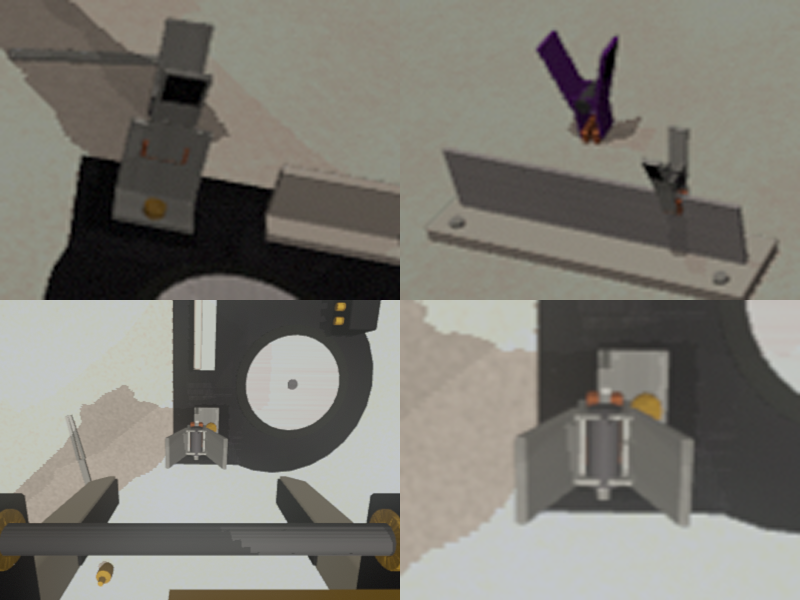

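The clip stands upright and closed on the tab, centred, with its jaws well down over the edge. The small clip and the purple clip haven't moved, and the robot is clear.

```bash
python3 -c "from bench import hand_in;print(hand_in())"
```

```text
the job is handed in; nothing more can be done
None
```

The large earth clip is clipped upright on the middle of the steel earth tab, with its jaws about 22 mm down over the edge. The small clip was left where it was on the strip, and the job was handed in at about 14 s of the 51 s allowed, with no verdict returned.

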